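# Stack a wooden heel on the heel stand

### The arm

A 7-joint arm with a two-finger parallel gripper is mounted at the origin on the work surface. World frame = base frame: x ahead of the robot, y to its left, z up, the work surface at z = 0. Lengths are in mm, angles in degrees, forces in N, time in s.
With the tool pointing down it reaches from about 425 to 975 mm from the base axis. Payload 16.7 kg.
Tool frame: the origin (TCP) lies at the very end of the fingers, on their centre line; the grasp point (between the pads) lies 19 mm behind it; z points along the fingers, y is the line along which they close (so a half turn about z gives the same grasp; the last joint's range is limited). The gripper opens to 85 mm and grips with 20 to 120 N. Pads are 22 mm wide; open, the fingers measure 114 mm over their backs; the gripper's body (76 mm by 85 mm) begins 54 mm behind the grasp point. The pads swing forward as they close: fully open they stand 13 mm farther back than shut.
Start: joints at [-80.816, 24.414, 4.234, 92.017, -1.954, 63.644, -3.845], TCP at [205.79, 642.826, 200.802] pointing down, gripper open.
Joint ranges: [-163.25, 163.25], [-28.42, 122.38], [-70.27, 78.77], [12.13, 141.07], [-58.53, 238.53], [9.26, 117.41], [-156.51, 156.51]. Speed limits (degrees/s): [108.29, 108.29, 136.94, 136.94, 172.46, 172.46, 172.46].

### API

Orientations are given as [roll, pitch, yaw] about the fixed x, y, z axes, in that order (R = Rz(yaw) Ry(pitch) Rx(roll)).
In Python, from bench import manip, eyes, order gives the robot as it stands.
- The arm moves only by the tool send_rows, never from a script. Its argument "commands" is one flat list of numbers, 7 for each row, row after row: the shift along the tool's x, y, z in cm, then the turn, a rotation vector about the tool's x, y, z in rad, then the closure, from -1 (fully open) to 1 (shut). A call has 1 to 8 rows; each row is the pose to reach, as a shift and turn from the pose commanded when the call began, along the tool's axes at that moment; what a row does not reach only later rows make up. A row lasts 1/8 s, in which the tool goes at most 62.5 mm and 10.7 degrees, less where a joint would pass 70% of its speed; a pose out of reach is approached as far as the arm can. A call with a gripper value outside its range is refused whole. The fingers move at their own pace and stop on an object; the grip force is fixed at half the most. Time passes only in rows, so rows that repeat a pose let the fingers close. It gives the time, the measured TCP pose, the force, the opening and the grip force at its end, in the units of the state.
- manip.sense(): the state, without advancing time (a new reading comes with each control period).
- eyes.capture(name): name is "scene" or "top" or "wrist"; returns the picture (480x640x3 uint8, red, green, blue); there is no depth.
- eyes.calibration(name): a dict with "vertical_fov" (degrees; the focal length in pixels is half the picture's height over the tangent of half this angle, whatever the lens; pixels are square), "cx", "cy" (the principal point, pixels), "world_from_camera" (4x4, takes a point from camera to world coordinates); the wrist camera has in their place "T_tool_cam" (4x4, takes a point from camera to tool coordinates, whose origin is the TCP and whose axes are the flange's). Camera axes: x right, y up, looking along -z (the intrinsics and any distortion apply to the point x, -y, -z); pixel columns grow to the right and rows downward; lengths in mm; the calibration is good to about 2 mm. A picture is of the moment at which its call begins: read the wrist's pose just before it. calibration takes no time and is no camera call.
- order.close_job(): hands the job in; it is judged then, once.
The state is a dict: "t": time; "joint_positions": joint angles; "qvel": joint speeds; "joint_efforts": joint torques, N m; "tcp_pos": TCP position; "tool_rot": TCP orientation; "force": force on the tool from outside, world axes, zero at the start; "moment": the same for the moment, N m; "opening": finger opening in mm; "grip_force": force on a finger pad.
Only numpy, scipy, OpenCV 4.12 (cv2) and the standard library are available. Lean on these libraries where they do the work, as an engineer would, in place of code of your own. Each camera call takes 0.05 s, during which the arm holds its last target. There are 200 camera calls.

### The job

Build up a wooden heel on top of the raised heel stand: the largest D-shaped lift first, then the middle one, then the smallest, each lying flat, centred on the stand and squared up with its top plate, straight edge over straight edge and round end over round end. Then stand the steel press weight upright on the middle of the stack to hold it. Set everything down without dropping it, and leave the bottle, the tin, the wooden last and the hammer where they are.

Things in the scene. Friction and masses are not known exactly. Their poses are not given: they have to be found in the camera images.
- heel_stand: dark steel heel stand, fixed to the bench: round foot 110 mm across, a post, and on it a flat D-shaped top plate 62 mm long (own x) by 48 mm wide (own y) by 12 mm thick, whose top face is 100 mm above the bench. The plate's straight edge is at its -x side, its half-round end at its +x side. Origin: under the centre of the plate, at bench height; z up.
- stand_top (a point): centre of the stand's top face, 100 mm above the bench; axes as the stand's. The lifts are wider than the plate and overhang it all round.
- lift_large: The largest of three loose heel lifts: flat D-shaped slab of plain brown wood, 80 mm long (own x) by 66 mm wide (own y) by 14 mm thick. One end is straight (at x = -40 mm), the other is a full half-round of radius 33 mm (at x = +40 mm); between them the two long sides are straight and parallel. Origin: centre of its length and width, on the underside; z up. Lies flat on the bench.
- lift_medium: The middle one of three loose heel lifts: flat D-shaped slab of plain brown wood, 70 mm long (own x) by 57 mm wide (own y) by 14 mm thick. One end is straight (at x = -35 mm), the other is a full half-round of radius 28.5 mm (at x = +35 mm); between them the two long sides are straight and parallel. Origin: centre of its length and width, on the underside; z up. Lies flat on the bench.
- lift_small: The smallest of three loose heel lifts: flat D-shaped slab of plain brown wood, 60 mm long (own x) by 48 mm wide (own y) by 14 mm thick. One end is straight (at x = -30 mm), the other is a full half-round of radius 24 mm (at x = +30 mm); between them the two long sides are straight and parallel. Origin: centre of its length and width, on the underside; z up. Lies flat on the bench.
- lift_large_round (a point): tip of the round end of the largest lift, at mid thickness (40 mm along its +x, 7 mm up)
- lift_medium_round (a point): tip of the round end of the middle lift, at mid thickness (35 mm along its +x, 7 mm up)
- lift_small_round (a point): tip of the round end of the smallest lift, at mid thickness (30 mm along its +x, 7 mm up)
- weight: press weight, about 0.6 kg, loose, standing on the bench: bare steel disc 58 mm across and 30 mm thick with, above a 18 mm thick neck, a black round grip 30 mm across from 42 to 74 mm above its underside (total height 74 mm). Origin: centre of its underside; z up.
- bottle: bystander: amber glass bottle with a black cap, 66 mm across, 160 mm tall; origin at the centre of its underside
- tin: bystander: bare metal glue tin, 84 mm across, 100 mm tall; origin at the centre of its underside
- last: bystander: pale wooden shoe last lying on its sole, about 210 mm long (own x, from -91 to +120 mm), 70 mm wide, 85 mm high at the heel; origin on the underside
- hammer: bystander: hammer lying on the bench, about 220 mm long along its own x, head at the +x end; origin near the middle, at bench height
Not all that is in view belongs to the job. Leave any black or turquoise look-alike of the lift_medium alone. Leave any green or purple look-alike of the lift_small alone.

How it is judged (in metres and radians):
On the way, in this order (a step that is already met when the one before it is completed fails the run):
1. the largest lift lies centred and aligned on the stand, released (x of lift_large in the frame of stand_top between -0.008 and 0.008 m and y of lift_large in the frame of stand_top between -0.008 and 0.008 m and z of lift_large in the frame of stand_top between -0.004 and 0.004 m and angle between the x axis of lift_large and the x axis of stand_top, either way round below 0.2 rad and x of lift_large_round in the frame of stand_top above 0.012 m and angle between lift_large's own z axis and vertical below 0.08 rad and contact force between the fingers and lift_large below 0.3 N and linear speed of lift_large below 0.03 m/s), for 0.2 s.
2. the middle lift lies centred and aligned on the largest, released (x of lift_large in the frame of stand_top between -0.008 and 0.008 m and y of lift_large in the frame of stand_top between -0.008 and 0.008 m and z of lift_large in the frame of stand_top between -0.004 and 0.004 m and angle between the x axis of each of lift_large, lift_medium and the x axis of stand_top, either way round below 0.2 rad and x of each of lift_large_round, lift_medium_round in the frame of stand_top above 0.012 m and angle between each of lift_large, lift_medium's own z axis and vertical below 0.08 rad and x of lift_medium in the frame of stand_top between -0.008 and 0.008 m and y of lift_medium in the frame of stand_top between -0.008 and 0.008 m and z of lift_medium in the frame of stand_top between 0.01 and 0.018 m and contact force between the fingers and lift_medium below 0.3 N and linear speed of lift_medium below 0.03 m/s), for 0.2 s.
3. the smallest lift lies centred and aligned on the middle one, released (x of lift_large in the frame of stand_top between -0.008 and 0.008 m and y of lift_large in the frame of stand_top between -0.008 and 0.008 m and z of lift_large in the frame of stand_top between -0.004 and 0.004 m and angle between the x axis of each of lift_large, lift_medium, lift_small and the x axis of stand_top, either way round below 0.2 rad and x of each of lift_large_round, lift_medium_round, lift_small_round in the frame of stand_top above 0.012 m and angle between each of lift_large, lift_medium, lift_small's own z axis and vertical below 0.08 rad and x of lift_medium in the frame of stand_top between -0.008 and 0.008 m and y of lift_medium in the frame of stand_top between -0.008 and 0.008 m and z of lift_medium in the frame of stand_top between 0.01 and 0.018 m and x of lift_small in the frame of stand_top between -0.008 and 0.008 m and y of lift_small in the frame of stand_top between -0.008 and 0.008 m and z of lift_small in the frame of stand_top between 0.024 and 0.032 m and contact force between the fingers and lift_small below 0.3 N and linear speed of lift_small below 0.03 m/s), for 0.2 s.
At the end, for the whole second after the job is handed in: Large, middle, small lift lie flat in this order on the stand, each within 8 mm (along x and y) of the plate's centre and 0.2 rad of its direction, round ends to its round end; the weight stands upright on top within 10 mm of centre; all released and at rest (all of step 3 and x of weight in the frame of stand_top between -0.01 and 0.01 m and y of weight in the frame of stand_top between -0.01 and 0.01 m and z of weight in the frame of stand_top between 0.037 and 0.047 m and angle between weight's own z axis and vertical below 0.08 rad and contact force between the fingers and lift_large below 0.3 N and linear speed of each of lift_large, lift_medium, weight below 0.03 m/s and contact force between the fingers and lift_medium below 0.3 N and contact force between the fingers and weight below 0.3 N); the robot touches nothing.
It fails at once if a lift or the weight is dropped or thrown: it moves faster than 0.5 m/s while the fingers do not touch it ((linear speed of lift_large above 0.5 m/s and contact force between the fingers and lift_large below 0.01 N) or (linear speed of lift_medium above 0.5 m/s and contact force between the fingers and lift_medium below 0.01 N) or (linear speed of lift_small above 0.5 m/s and contact force between the fingers and lift_small below 0.01 N) or (linear speed of weight above 0.5 m/s and contact force between the fingers and weight below 0.01 N)).
It fails at once if the bottle, the tin, the last or the hammer is shifted by more than 25 mm or tipped over (distance of any of bottle, tin, last, hammer from where it was at the start of the episode above 0.025 m or angle between any of bottle, tin, last, hammer's own z axis and vertical above 0.35 rad).
It also fails if it takes over 70 s, if anything falls off the work surface, if the arm or the gripper's body presses on something with over 40 N, if the wrist force passes 120 N, or if a joint passes its speed limit or range.

## Working session

There is one attempt and no reset: what is moved stays moved. The work goes in short steps, Python scripts to look and compute and a tool call to move; the robot and the scene stay as the last step left them, time stands still between calls to the robot, and variables do not carry over. Pictures are saved under pics/ and viewed, at most 10 in all, crops included, and the job is handed in when it is done.

Besides the shell and the picture viewer there is one more tool, called after "Emit:" by a JSON object that holds its "name" and its "arguments". send_rows: Moves the arm, as the interface text tells. Its arguments: {"type":"object","properties":{"commands":{"type":"array","items":{"type":"number"}}},"required":["commands"]}

```bash
mkdir -p pics; ls; python3 - <<'E'
from bench import manip, eyes, order
import cv2,json
for n in("scene","top"):
    im=eyes.capture(n); cv2.imwrite(f"pics/{n}0.png",im[:,:,::-1]); print(n,eyes.calibration(n))
print(eyes.calibration("wrist")); print(manip.sense())
E
```

```text
pics
scene {'vertical_fov': 46.82485299335017, 'cx': 314.93664123187784, 'cy': 240.64072709713366, 'world_from_camera': array([[ 5.98553593e-01, -4.14612158e-01,  6.85441722e-01,
         1.28650506e+03],
       [ 8.00765444e-01,  3.33748573e-01, -4.97379728e-01,
        -5.62778535e+02],
       [-2.25455142e-02,  8.46586468e-01,  5.31773497e-01,
         6.86333965e+02],
       [ 0.00000000e+00,  0.00000000e+00,  0.00000000e+00,
         1.00000000e+00]])}
top {'vertical_fov': 52.24086307404742, 'cx': 326.9409795745779, 'cy': 247.85256308577232, 'world_from_camera': array([[-1.45175068e-02,  9.95498546e-01, -9.36583547e-02,
         4.06458615e+02],
       [-9.99894594e-01, -1.44731274e-02,  1.15311973e-03,
        -2.75846057e+01],
       [-2.07600279e-04,  9.36652230e-02,  9.95603728e-01,
         1.29387959e+03],
       [ 0.00000000e+00,  0.00000000e+00,  0.00000000e+00,
         1.00000000e+00]])}
{'vertical_fov': 64.93333980786268, 'cx': 318.30203890450974, 'cy': 237.7419280150196, 'T_tool_cam': array([[-5.79532217e-04,  9.57476518e-01,  2.88510625e-01,
         7.38331929e+01]
[... 267 characters left out ...]
1, 'joint_positions': array([-80.81259895,  24.44556874,   4.23068976,  92.05061282,
        -1.95535058,  63.64577615,  -3.84387706]), 'qvel': array([ 0.12111308, -0.09121751,  0.02338387, -0.07203689,  0.02120091,
        0.05360934,  0.03076285]), 'joint_efforts': array([ 9.22882289e-03, -9.51541972e+01,  3.77176479e+00, -4.64406538e+01,
        1.96446682e-02,  6.63674989e-03, -2.64594166e-05]), 'tcp_pos': array([205.69764273, 642.43262644, 200.17035461]), 'tool_rot': array([-1.79930219e+02,  3.14859495e-03,  1.62245675e+02]), 'force': array([-0.05560402,  0.52111481, -0.36017239]), 'moment': array([-0.03106349,  0.02013078,  0.07969612]), 'grip_force': 0.0, 'opening': 85.57112039389321}
```

View pics/top0.png

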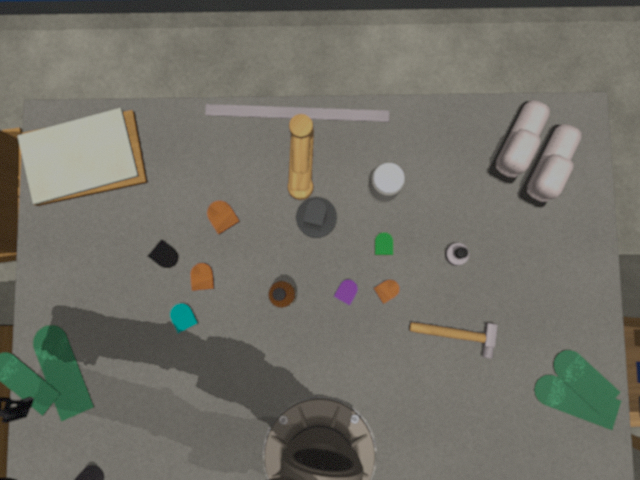

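View pics/scene0.png

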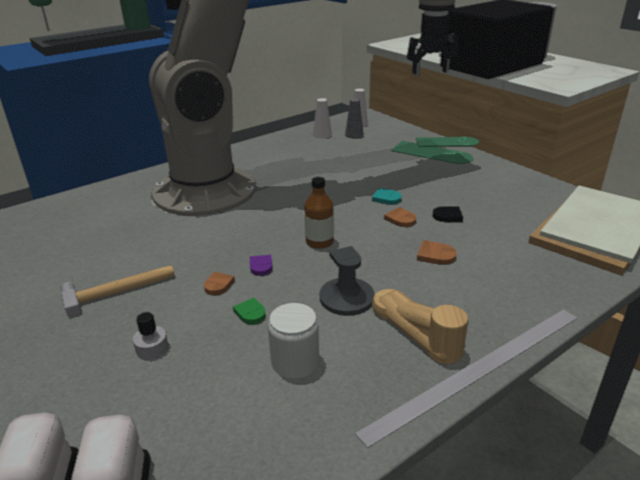

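```bash
cat > h.py <<'E'
import numpy as np, cv2
from bench import manip, eyes, order
from scipy.optimize import minimize
from scipy.spatial.transform import Rotation as R
def cam(name,s=None):
    c=eyes.calibration(name); f=240/np.tan(np.radians(c["vertical_fov"]/2))
    if name=="wrist":
        s=s or manip.sense(); T=np.eye(4); T[:3,:3]=R.from_euler("xyz",s["tool_rot"],degrees=True).as_matrix(); T[:3,3]=s["tcp_pos"]
        M=T@c["T_tool_cam"]
    else: M=c["world_from_camera"]
    return f,c["cx"],c["cy"],M
def proj(C,P):
    f,cx,cy,M=C; p=(np.atleast_2d(P)-M[:3,3])@M[:3,:3]
    return np.c_[cx-f*p[:,0]/p[:,2], cy+f*p[:,1]/p[:,2]]
def back(C,uv,z):
    f,cx,cy,M=C; uv=np.atleast_2d(uv); d=np.c_[(uv[:,0]-cx)/f,-(uv[:,1]-cy)/f,-np.ones(len(uv))]@M[:3,:3].T
    return M[:3,3]+d*((z-M[2,3])/d[:,2])[:,None]
def D(L,W):
    a=np.linspace(-np.pi/2,np.pi/2,25); r=W/2
    return np.r_[[[-L/2,r],[-L/2,-r]],np.c_[L/2-r+r*np.cos(a),r*np.sin(a)]]
def place(poly,x,y,th,z):
    c,s=np.cos(th),np.sin(th); return np.c_[poly@np.array([[c,s],[-s,c]])+[x,y],np.full(len(poly),z)]
def fit(C,mask,poly,z0,z1,off,up=8):
    """mask upsampled crop (offset off); fits pose by overlap of the D prism's silhouette"""
    def cost(p):
        th=p[2]/20
        uv=np.r_[proj(C,place(poly,p[0],p[1],th,z0)),proj(C,place(poly,p[0],p[1],th,z1))]
        h=cv2.convexHull(((uv-off+.5)*up-.5).astype(np.float32))
        m=np.zeros_like(mask); cv2.fillPoly(m,[np.round(h*16).astype(np.int32)],1,shift=4)
        return np.count_nonzero(m!=mask)/max(1,mask.sum())
    ys,xs=np.nonzero(mask); uc=(np.array([xs.mean(),ys.mean()])+.5)/up-.5+off
    c=back(C,uc,(z0+z1)/2)[0]; best=None
    for t in np.arange(0,2*np.pi,np.pi/6):
        r=minimize(cost,[c[0],c[1],t*20],method="Nelder-Mead",options=dict(initial_simplex=np.array([[c[0],c[1],t*20]]+[[c[0]+4*(i==0),c[1]+4*(i==1),t*20+5*(i==2)] for i in range(3)])))
        if best is None or r.fun<best.fun: best=r
    p=best.x; return np.round([p[0],p[1],(np.degrees(p[2]/20)+180)%360-180],1),round(best.fun,3)
def lift_mask(im,u,v,h=28,up=8):
    c=im[v-h:v+h,u-h:u+h].astype(np.float32); c=cv2.resize(c,None,fx=up,fy=up,interpolation=cv2.INTER_CUBIC)
    m=((c[...,0]-c[...,2])>40).astype(np.uint8)
    n,l,s,ce=cv2.connectedComponentsWithStats(m); k=1+np.argmax(s[1:,4]); return (l==k).astype(np.uint8),np.array([u-h,v-h])
SZ=dict(L=(80,66),M=(70,57),S=(60,48))
E
python3 - <<'E'
from h import *
im=eyes.capture("top"); C=cam("top")
for k,u,v in(("L",222,217),("M",202,277),("S",388,290)):
    m,o=lift_mask(im,u,v); print(k,fit(C,m,D(*SZ[k]),0,14,o), m.sum()/64)
print("weight disc c",back(C,(457.5,254),30),"grip",back(C,(460,253),74))
c=lambda x,y,w,h,k:cv2.resize(im[y:y+h,x:x+w],None,fx=k,fy=k,interpolation=cv2.INTER_CUBIC)
a=np.clip(c(292,190,50,50,8).astype(float)*2.2,0,255).astype(np.uint8); b=c(433,229,50,50,8)
cv2.imwrite("pics/c1.png",np.hstack([a,b])[:,:,::-1])
E
```

```text
L (array([620.5, 252.4,  31.8]), np.float64(0.018)) 717.34375
M (array([458.2, 302. ,   4.2]), np.float64(0.026)) 566.96875
S (array([ 415.5, -186.8,  -58.9]), np.float64(0.022)) 412.328125
weight disc c [[ 504.44486634 -366.97980221   30.        ]] grip [[ 503.45036072 -361.51409736   74.        ]]
```

View pics/c1.png

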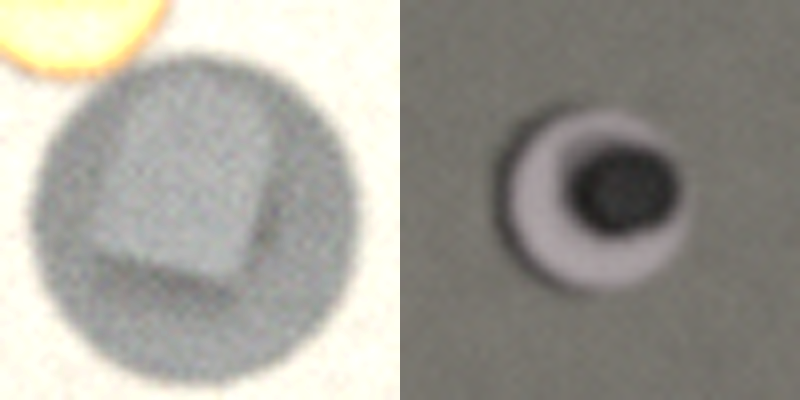

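```bash
cat >> h.py <<'E'
def go(x,y,z,yaw):
    s=manip.sense(); r=R.from_euler("xyz",s["tool_rot"],degrees=True); t=R.from_euler("xyz",[180,0,yaw],degrees=True)
    print("at",np.round(s["tcp_pos"],1),np.round(s["tool_rot"],1),"t",s["t"]); print("shift cm",np.round(r.inv().apply(np.array([x,y,z])-s["tcp_pos"])/10,2),"rot",np.round((r.inv()*t).as_rotvec(),3))
E
python3 - <<'E'
from h import *
C=cam("top"); print(back(C,(314.5,209.75),100)); go(590,130,200,170)
E
```

```text
[[6.13659475e+02 3.62991073e-01 1.00000000e+02]]
at [205.7 642.5 200.3] [-179.9    0.   162.2] t 0.15
shift cm [-52.23 -37.1    0.07] rot [-0.001  0.    -0.135]
```

Emit:
{"name": "send_rows", "arguments": {"commands": [-52.2, -37.1, 0, 0, 0, -0.135, -1, -52.2, -37.1, 0, 0, 0, -0.135, -1, -52.2, -37.1, 0, 0, 0, -0.135, -1, -52.2, -37.1, 0, 0, 0, -0.135, -1, -52.2, -37.1, 0, 0, 0, -0.135, -1, -52.2, -37.1, 0, 0, 0, -0.135, -1, -52.2, -37.1, 0, 0, 0, -0.135, -1, -52.2, -37.1, 0, 0, 0, -0.135, -1]}}

```text
t: 1.15
tcp_pos: [506.5, 241.0, 200.9]
tool_rot: [180.0, 0.0, 170.0]
force: [0.7, 1.6, -0.5]
opening: 85.3
grip_force: 0.0
```

```bash
python3 -c "
from h import *
go(590,130,200,170)"
```

```text
at [506.5 241.  200.9] [180.   0. 170.] t 1.15
shift cm [-10.15  -9.47   0.09] rot [ 0.  0. -0.]
```

Emit:
{"name": "send_rows", "arguments": {"commands": [-10.1, -9.5, 0.1, 0, 0, 0, -1, -10.1, -9.5, 0.1, 0, 0, 0, -1, -10.1, -9.5, 0.1, 0, 0, 0, -1, -10.1, -9.5, 0.1, 0, 0, 0, -1]}}

```text
t: 1.65
tcp_pos: [588.6, 130.9, 199.4]
tool_rot: [-180.0, -0.0, 169.9]
force: [-0.1, 0.9, -0.1]
opening: 85.6
grip_force: 0.0
```

```bash
python3 - <<'E'
from h import *
s=manip.sense(); print(s["tcp_pos"],s["tool_rot"],s["qvel"].max(),s["joint_positions"])
im=eyes.capture("wrist"); np.save("w1.npy",im); np.save("w1s.npy",np.r_[s["tcp_pos"],s["tool_rot"]]); cv2.imwrite("pics/w1.png",im[:,:,::-1])
C=cam("wrist",s)
for n,p in dict(L=(620.5,252.4,14),M=(458,302,14),S=(415.5,-186.8,14),stand=(613.6,.4,100)).items(): print(n,proj(C,p))
E
```

```text
[588.60748519 130.89081822 199.43549155] [-1.79974861e+02 -3.12601420e-02  1.69885118e+02] 0.8243848306315423 [-33.66228801  18.30351444  18.76860496 102.48085239  -6.66743542
  60.33554639  67.41887355]
L [[447.53944893 214.13996314]]
M [[491.12395608  19.42078005]]
S [[-70.72187324  76.14620242]]
stand [[161.02991713 285.75171647]]
```

View pics/w1.png

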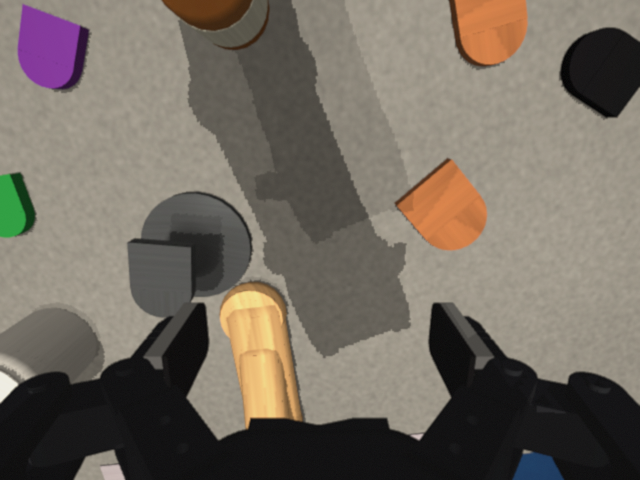

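```bash
python3 - <<'E'
from h import *
im=np.load("w1.npy"); a=np.load("w1s.npy"); C=cam("wrist",dict(tcp_pos=a[:3],tool_rot=a[3:]))
m,o=lift_mask(im,442,208,h=60,up=4); print("L",fit(C,m,D(80,66),0,14,o,4))
e=back(C,[(128,240.5),(191.5,243),(162,317.5)],100); print(e)
d=e[1]-e[0]; print("width",np.hypot(*d[:2]), "edgeang",np.degrees(np.arctan2(d[1],d[0]))-90,"len",np.hypot(*(e[2]-(e[0]+e[1])/2)[:2]))
print("mid",(e[0]+e[1])/2)
# top view stand estimate from crop corners
c=cv2.resize(im[225:335,110:210],None,fx=5,fy=5,interpolation=cv2.INTER_CUBIC).astype(float)
cv2.imwrite("pics/c2.png",np.clip(c*1.8,0,255).astype(np.uint8)[:,:,::-1])
E
```

```text
L (array([620.1, 253.8,  31.7]), np.float64(0.013))
[[573.38448038 -13.27607526 100.        ]
 [583.75767892  33.51973898 100.        ]
 [640.51441046  -7.01387971 100.        ]]
width 47.931737689594996 edgeang -12.498618575519544 len 64.26981284811109
mid [578.57107965  10.12183186 100.        ]
```

View pics/c2.png

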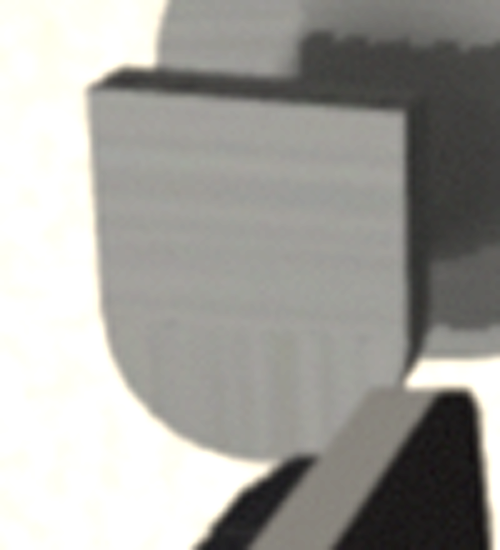

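```bash
python3 - <<'E'
from h import *
a=np.load("w1s.npy"); C=cam("wrist",dict(tcp_pos=a[:3],tool_rot=a[3:]))
g=lambda p:(np.array(p)+.5)/5-.5+[110,225]
pts=np.array([g(p) for p in [(92,90),(408,108),(99,280),(408,290),(250,460),(155,415)]])
P=D(62,48)
# fit: points 0,1 corners; others closest to outline
def cost(p):
    poly=proj(C,place(P,p[0],p[1],p[2]/20,100)); s=0
    s+=((poly[0]-pts[1])**2).sum()+((poly[1]-pts[0])**2).sum()
    for q in pts[2:]: s+=cv2.pointPolygonTest(poly.astype(np.float32).reshape(-1,1,2),tuple(map(float,q)),True)**2
    return s
r=minimize(cost,[608,3,-4],method="Nelder-Mead",options=dict(maxiter=2000)); print(r.x[:2],np.degrees(r.x[2]/20),r.fun)
th=np.radians(31.7); go(620.1-8*np.cos(th),253.5-8*np.sin(th),60,211.7)
E
```

```text
[610.40189864   1.24046792] -14.695523915588145 1.944784259743536
at [588.  132.3 199.5] [-180.   -0.  170.] t 1.7
shift cm [-0.47 11.96 13.95] rot [ 0.    -0.001 -0.728]
```

Emit:
{"name": "send_rows", "arguments": {"commands": [-0.4, 12, 7, 0, 0, -0.728, -1, -0.4, 12, 7, 0, 0, -0.728, -1, -0.4, 12, 10, 0, 0, -0.728, -1, -0.4, 12, 14, 0, 0, -0.728, -1, -0.4, 12, 14, 0, 0, -0.728, -1, -0.4, 12, 14, 0, 0, -0.728, -1]}}

```text
t: 2.45
tcp_pos: [613.6, 250.0, 61.4]
tool_rot: [180.0, 0.1, -148.5]
force: [0.1, 0.6, 0.3]
opening: 85.4
grip_force: 0.0
```

```bash
cat >> h.py <<'E'
def wfit(k,guess,z0=0,h=110,up=3):
    s=manip.sense(); im=eyes.capture("wrist"); C=cam("wrist",s); uv=np.round(proj(C,guess)[0]).astype(int)
    u=int(np.clip(uv[0],h,640-h)); v=int(np.clip(uv[1],h,480-h)); m,o=lift_mask(im,u,v,h,up)
    return fit(C,m,D(*SZ[k]),z0,z0+14,o,up)
E
python3 - <<'E'
from h import *
p,c=wfit("L",(620,253.5,7)); print(p,c); th=np.radians(p[2]); 
go(p[0]-8*np.cos(th),p[1]-8*np.sin(th),-2,p[2]+180)
E
```

```text
[619.6 253.8  32. ] 0.013
at [614.  250.   61.9] [-1.800e+02  1.000e-01 -1.485e+02] t 2.5
shift cm [0.14 0.03 6.39] rot [-0.     0.002 -0.008]
```

Emit:
{"name": "send_rows", "arguments": {"commands": [0.1, 0, 4, 0, 0, -0.008, -1, 0.1, 0, 6, 0, 0, -0.008, -1, 0.1, 0, 6.2, 0, 0, -0.008, -1, 0.1, 0, 6.2, 0, 0, -0.008, -1]}}

```text
t: 3.0
tcp_pos: [613.2, 248.8, -1.1]
tool_rot: [-180.0, 0.1, -147.9]
force: [0.0, 1.3, 0.8]
opening: 85.6
grip_force: 0.0
```

Emit:
{"name": "send_rows", "arguments": {"commands": [0, 0, 0.3, 0, 0, 0, -1, 0, 0, 0.3, 0, 0, 0, 0.5, 0, 0, 0.3, 0, 0, 0, 1, 0, 0, 0.3, 0, 0, 0, 1, 0, 0, 0.3, 0, 0, 0, 1, 0, 0, 0.3, 0, 0, 0, 1]}}

```text
t: 3.75
tcp_pos: [612.5, 248.5, -5.2]
tool_rot: [-180.0, -0.0, -147.8]
force: [0.2, -0.2, -0.3]
opening: 0.2
grip_force: 0.0
```

```bash
python3 - <<'E'
from h import *
im=eyes.capture("wrist"); im2=eyes.capture("scene"); print({k:v for k,v in manip.sense().items() if k in("force","tcp_pos","opening","joint_positions")})
b=cv2.resize(im2[120:320,350:550],None,fx=2.4,fy=2.4,interpolation=cv2.INTER_CUBIC)
cv2.imwrite("pics/g1.png",cv2.resize(np.hstack([im,b]),(800,343))[:,:,::-1])
E
```

```text
{'joint_positions': array([-31.83554398,  36.36177295,   5.69640561, 102.05986711,
        -5.06042128,  41.8311008 ,  98.68146848]), 'tcp_pos': array([612.48511672, 248.48273434,  -5.21003761]), 'force': array([0.22054507, 0.86810843, 0.07237704]), 'opening': -0.020319874214204135}
```

View pics/g1.png

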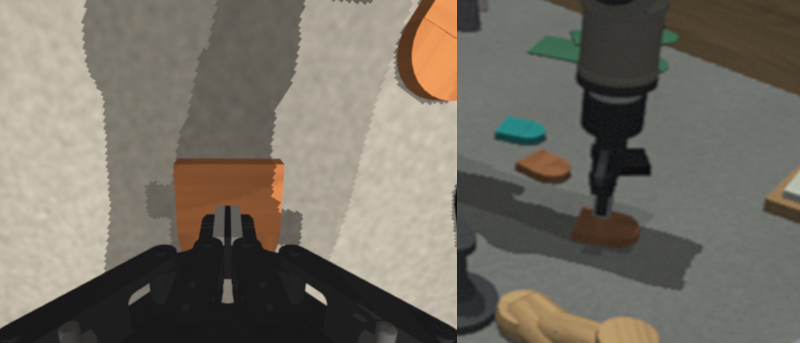

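```bash
python3 - <<'E'
from h import *
C=cam("scene"); 
for z in(-5,5,14,20,30,40): print(z,proj(C,(612.5,248.5,z)))
print(proj(C,place(D(80,66),620,253.7,.555,14))[[0,1,14]])
E
python3 - <<'E'
import cv2
a=cv2.imread('pics/g1.png')[130:270,560:680]
im=cv2.resize(a,None,fx=4,fy=4,interpolation=cv2.INTER_CUBIC); cv2.imwrite('pics/g2.png',im)
E
```

```text
-5 [[432.61288391 256.39978965]]
5 [[433.02076647 252.64627932]]
14 [[433.3908934  249.24021246]]
20 [[433.6392582  246.95465295]]
30 [[434.05609941 243.11870124]]
40 [[434.47660691 239.24901079]]
[[422.71833888 239.1961848 ]
 [416.27305433 254.34766817]
 [455.95616287 253.22088911]]
```

View pics/g2.png

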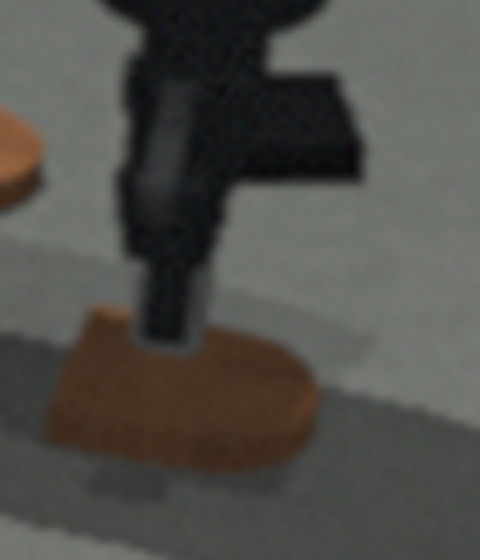

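Emit:
{"name": "send_rows", "arguments": {"commands": [0, 0, -0.2, 0, 0, 0, -1, 0, 0, -0.2, 0, 0, 0, -1, 0, 0, -0.2, 0, 0, 0, -1, 0, 0, 0, 0, 0, 0, -1, 0, 0, 0.5, 0, 0, 0, -1, 0, 0, 0.9, 0, 0, 0, -1, 0, 0, 0.9, 0, 0, 0, -1]}}

```text
t: 4.72
tcp_pos: [612.2, 248.3, -14.8]
tool_rot: [180.0, -0.1, -147.9]
force: [-0.0, -0.2, -1.3]
opening: 85.3
grip_force: 0.0
```

```bash
python3 - <<'E'
from h import *
print(wfit("L",(620,253.7,7)))
im=eyes.capture("wrist"); im2=eyes.capture("scene")
b=cv2.resize(im2[190:270,390:490],(600,480),interpolation=cv2.INTER_CUBIC)
cv2.imwrite("pics/g3.png",cv2.resize(np.hstack([im,b]),(800,310))[:,:,::-1])
E
```

```text
(array([619.7, 253.7,  31.8]), np.float64(0.009))
```

View pics/g3.png

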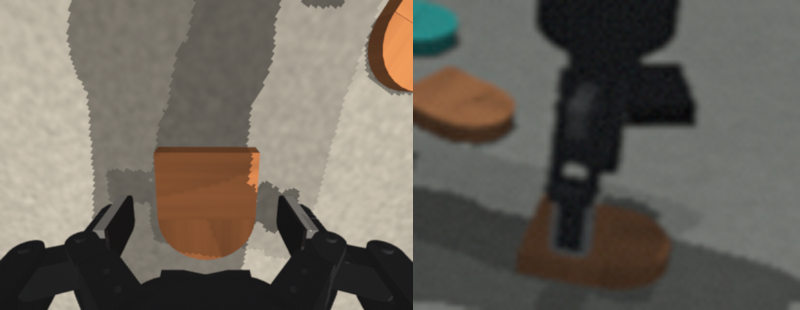

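```bash
python3 - <<'E'
from h import *
C=cam("scene"); 
for z in(-2,5,14,20,30,40): print(z,proj(C,(612.5+24,248.5-38,z)))
print(manip.sense()["joint_positions"])
E
```

```text
-2 [[428.77270948 266.19717297]]
5 [[429.05470402 263.52240767]]
14 [[429.41986577 260.05878737]]
20 [[429.66494632 257.73415738]]
30 [[430.07636122 253.8318183 ]]
40 [[430.49150365 249.89412295]]
[-31.75481668  37.07420768   5.5901324  102.19591767  -5.13258323
  40.97754684  98.74240192]
```

Emit:
{"name": "send_rows", "arguments": {"commands": [0, 0, 0.6, 0, 0, 0, -1, 0, 0, 1.2, 0, 0, 0, -1, 0, 0, 1.5, 0, 0, 0, -1, 0, 0, 1.5, 0, 0, 0, -1]}}

```text
t: 5.38
tcp_pos: [612.3, 248.4, -29.6]
tool_rot: [180.0, -0.0, -147.9]
force: [-0.1, -0.6, 0.1]
opening: 85.4
grip_force: 0.0
```

Emit:
{"name": "send_rows", "arguments": {"commands": [0, 0, 0.1, 0, 0, 0, -0.6, 0, 0, 0.1, 0, 0, 0, -0.3, 0, 0, 0.1, 0, 0, 0, 0, 0, 0, 0.1, 0, 0, 0, 0.5, 0, 0, 0.1, 0, 0, 0, 1]}}

```text
t: 6.0
tcp_pos: [612.6, 248.6, -29.6]
tool_rot: [180.0, 0.0, -147.9]
force: [-2.0, -0.9, 6.2]
opening: 63.7
grip_force: 65.7
```

```bash
python3 - <<'E'
from h import *
go(600,95,150,168)
E
```

```text
at [612.6 248.6 -29.6] [ 180.     0.  -147.9] t 6.0
shift cm [  9.23 -12.33 -17.96] rot [0.    0.    0.771]
```

Emit:
{"name": "send_rows", "arguments": {"commands": [0, 0, -4, 0, 0, 0, 1, 0, 0, -9, 0, 0, 0, 1, 3, -4, -14, 0, 0, 0.2, 1, 6, -8, -18, 0, 0, 0.4, 1, 9.2, -12.3, -18, 0, 0, 0.6, 1, 9.2, -12.3, -18, 0, 0, 0.77, 1, 9.2, -12.3, -18, 0, 0, 0.77, 1, 9.2, -12.3, -18, 0, 0, 0.77, 1]}}

```text
t: 7.0
tcp_pos: [599.9, 96.5, 149.6]
tool_rot: [-180.0, -0.0, 168.3]
force: [0.2, 0.3, -0.6]
opening: 64.1
grip_force: 66.8
```

```bash
python3 - <<'E'
from h import *
s=manip.sense(); im=eyes.capture("wrist"); C=cam("wrist",s); np.save("w2.npy",im); np.save("w2s.npy",np.r_[s["tcp_pos"],s["tool_rot"]])
c=proj(C,(611,1,100))[0]; u,v=np.round(c).astype(int); print(s["tcp_pos"],s["tool_rot"],c)
x0=max(0,u-60);y0=v-60; a=cv2.resize(im[y0:y0+120,x0:x0+120],None,fx=4.5,fy=4.5,interpolation=cv2.INTER_CUBIC)
print(x0,y0)
b=cv2.resize(im,None,fx=.4,fy=.4); a=np.clip(a*1.6,0,255).astype(np.uint8)
out=np.zeros((540,796,3),np.uint8); out[:540,:540]=a; out[:192,540:]=b; cv2.imwrite("pics/w2.png",out[:,:,::-1])
E
```

```text
[599.89958134  96.52108937 149.57314651] [-1.79997504e+02 -2.35191606e-02  1.68342601e+02] [177.55737137 292.64411887]
118 233
```

View pics/w2.png

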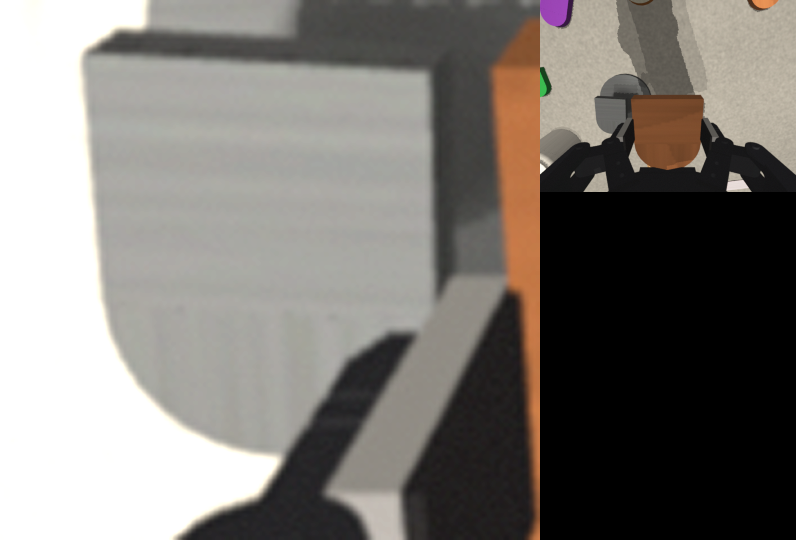

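```bash
python3 - <<'E'
from h import *
a=np.load("w2s.npy"); s=dict(tcp_pos=a[:3],tool_rot=a[3:]); C=cam("wrist",s)
g=lambda p:(np.array(p)+.5)/4.5-.5+[118,233]
pts=np.array([g(p) for p in [(85,54),(433,69),(92,160),(99,260),(436,170),(245,452),(150,395)]])
P=D(62,48)
def cost(p):
    poly=proj(C,place(P,p[0],p[1],p[2]/20,100))
    s=((poly[0]-pts[1])**2).sum()+((poly[1]-pts[0])**2).sum()
    return s+sum(cv2.pointPolygonTest(poly.astype(np.float32).reshape(-1,1,2),tuple(map(float,q)),True)**2 for q in pts[2:])
r=minimize(cost,[610,2,-5],method="Nelder-Mead",options=dict(maxiter=3000)); print(r.x[:2],np.degrees(r.x[2]/20),r.fun)
im=np.load("w2.npy")
for z in(171,175,179,183):
    uv=np.round(proj(C,(608,95,z+7))[0]).astype(int); m,o=lift_mask(im,uv[0],min(uv[1],370),110,3); print(z,fit(C,m,D(80,66),z,z+14,o,3))
E
```

```text
[610.49616966   1.24353015] -14.733005607816116 0.9623168321664654
171 (array([611.5,  93.7, -11.4]), np.float64(0.079))
175 (array([610.1,  94. , -11.6]), np.float64(0.03))
179 (array([608.8,  94.1, -11.7]), np.float64(0.026))
183 (array([607.6,  94.8, -11.4]), np.float64(0.083))
```

```bash
python3 - <<'E'
from h import *
go(601.6,3.5,85,165.3)
E
```

```text
at [599.9  96.5 149.5] [-180.    -0.   168.3] t 7.05
shift cm [-2.05 -9.07  6.45] rot [-0.    -0.     0.053]
```

Emit:
{"name": "send_rows", "arguments": {"commands": [-2, -6, 0, 0, 0, 0.053, 1, -2, -9.1, 2, 0, 0, 0.053, 1, -2, -9.1, 5, 0, 0, 0.053, 1, -2, -9.1, 6.4, 0, 0, 0.053, 1, -2, -9.1, 6.4, 0, 0, 0.053, 1]}}

```text
t: 7.68
tcp_pos: [600.4, 3.0, 85.0]
tool_rot: [-180.0, -0.1, 165.1]
force: [0.2, -0.4, -0.2]
opening: 63.8
grip_force: 66.7
```

```bash
python3 - <<'E'
from h import *
go(601.6,3.5,73,165.3)
E
```

```text
at [600.4   3.   85. ] [-1.800e+02 -1.000e-01  1.651e+02] t 7.675
shift cm [-0.11  0.08  1.2 ] rot [-0.001 -0.002 -0.003]
```

Emit:
{"name": "send_rows", "arguments": {"commands": [-0.1, 0.1, 0.6, 0, 0, 0, 1, -0.1, 0.1, 1.1, 0, 0, 0, 1, -0.1, 0.1, 1.2, 0, 0, 0, 1, -0.1, 0.1, 1.2, 0, 0, 0, 1]}}

```text
t: 8.18
tcp_pos: [602.0, 3.0, 73.9]
tool_rot: [-180.0, 0.0, 165.0]
force: [0.9, -0.9, -1.2]
opening: 64.2
grip_force: 66.7
```

Emit:
{"name": "send_rows", "arguments": {"commands": [0, 0, 0.1, 0, 0, 0, 1, 0, 0, 0.2, 0, 0, 0, 1, 0, 0, 0.25, 0, 0, 0, 1]}}

```text
t: 8.55
tcp_pos: [602.0, 2.9, 71.3]
tool_rot: [-180.0, -0.0, 165.0]
force: [-0.1, -0.0, -0.7]
opening: 63.8
grip_force: 66.7
```

Emit:
{"name": "send_rows", "arguments": {"commands": [0, 0, 0.1, 0, 0, 0, 1, 0, 0, 0.15, 0, 0, 0, 1, 0, 0, 0.15, 0, 0, 0, 1]}}

```text
t: 8.93
tcp_pos: [602.0, 2.9, 70.4]
tool_rot: [180.0, 0.0, 165.0]
force: [-4.4, -0.7, 10.8]
opening: 63.9
grip_force: 68.0
```

Emit:
{"name": "send_rows", "arguments": {"commands": [0, 0, 0, 0, 0, 0, -0.5, 0, 0, 0, 0, 0, 0, -1, 0, 0, 0, 0, 0, 0, -1, 0, 0, -1, 0, 0, 0, -1, 0, 0, -5, 0, 0, 0, -1, 0, 0, -11, 0, 0, 0, -1, 0, 0, -11, 0, 0, 0, -1]}}

```text
t: 9.8
tcp_pos: [604.5, 2.8, 185.0]
tool_rot: [179.8, 0.4, 165.0]
force: [0.7, 0.2, -0.2]
opening: 85.5
grip_force: 0.0
```

```bash
python3 - <<'E'
from h import *
print(wfit("L",(610,1,107),100,h=120))
p=(458.5,302.5,5); th=np.radians(p[2]); go(p[0]-8*np.cos(th),p[1]-8*np.sin(th),100,p[2]+180)
E
```

```text
(array([611. ,   0.7, -14.2]), np.float64(0.4))
at [603.3   3.  182.5] [179.9   0.2 165. ] t 9.85
shift cm [22.52 24.89  8.22] rot [ 0.001  0.004 -0.349]
```

Emit:
{"name": "send_rows", "arguments": {"commands": [22.5, 24.9, 0, 0, 0, -0.349, -1, 22.5, 24.9, 0, 0, 0, -0.349, -1, 22.5, 24.9, 4, 0, 0, -0.349, -1, 22.5, 24.9, 8, 0, 0, -0.349, -1, 22.5, 24.9, 8, 0, 0, -0.349, -1, 22.5, 24.9, 8, 0, 0, -0.349, -1, 22.5, 24.9, 8, 0, 0, -0.349, -1]}}

```text
t: 10.72
tcp_pos: [446.4, 303.5, 97.9]
tool_rot: [-179.9, -0.2, -174.7]
force: [0.7, -0.6, -0.2]
opening: 85.2
grip_force: 0.0
```

```bash
python3 - <<'E'
from h import *
p,c=wfit("M",(458.5,302.5,7)); print(p,c); th=np.radians(p[2]); 
go(p[0]-7*np.cos(th),p[1]-7*np.sin(th),-27,p[2]+180)
E
```

```text
[457.9 303.2   5. ] 0.014
at [447.9 302.   98.8] [-1.799e+02 -1.000e-01 -1.749e+02] t 10.775
shift cm [-0.33  0.05 12.57] rot [-0.001 -0.002  0.002]
```

Emit:
{"name": "send_rows", "arguments": {"commands": [-0.3, 0, 6, 0, 0, 0, -1, -0.3, 0, 10, 0, 0, 0, -1, -0.3, 0, 12.3, 0, 0, 0, -1, -0.3, 0, 12.3, 0, 0, 0, -1, -0.3, 0, 12.3, 0, 0, 0, -0.4, -0.3, 0, 12.3, 0, 0, 0, 0, -0.3, 0, 12.3, 0, 0, 0, 1, -0.3, 0, 12.3, 0, 0, 0, 1]}}

```text
t: 11.78
tcp_pos: [453.1, 302.2, -21.2]
tool_rot: [179.9, 0.1, -175.0]
force: [-3.4, -4.4, 19.4]
opening: 52.6
grip_force: 59.0
```

```bash
python3 - <<'E'
from h import *
go(600,80,150,165)
E
```

```text
at [453.1 302.2 -21.2] [ 1.799e+02  1.000e-01 -1.750e+02] t 11.775
shift cm [-12.75 -23.39 -17.12] rot [0.002 0.002 0.349]
```

Emit:
{"name": "send_rows", "arguments": {"commands": [0, 0, 0, 0, 0, 0, -1, 0, 0, 0, 0, 0, 0, -1, 0, 0, 0.2, 0, 0, 0, -1, 0, 0, 0.45, 0, 0, 0, -1, 0, 0, 0.45, 0, 0, 0, -1]}}

```text
t: 12.4
tcp_pos: [451.9, 301.8, -28.1]
tool_rot: [-180.0, -0.0, -175.0]
force: [0.7, 0.3, -0.5]
opening: 85.5
grip_force: 0.0
```

```bash
python3 - <<'E'
from h import *
p,c=wfit("M",(458.5,302.5,7)); print(p,c); th=np.radians(p[2]); 
go(p[0]-7*np.cos(th),p[1]-7*np.sin(th),-28,p[2]+180)
E
```

```text
[458.1 302.4   5.2] 0.011
at [452.  301.9 -27.9] [-180.   -0. -175.] t 12.45
shift cm [ 0.09 -0.    0.01] rot [-0.    -0.    -0.004]
```

Emit:
{"name": "send_rows", "arguments": {"commands": [0, 0, 0, 0, 0, 0, -0.6, 0, 0, 0, 0, 0, 0, -0.3, 0, 0, 0, 0, 0, 0, 0, 0, 0, 0, 0, 0, 0, 0.5, 0, 0, 0, 0, 0, 0, 1]}}

```text
t: 13.08
tcp_pos: [452.1, 302.0, -27.2]
tool_rot: [180.0, -0.0, -175.0]
force: [-3.8, -2.4, 11.7]
opening: 54.9
grip_force: 61.2
```

Emit:
{"name": "send_rows", "arguments": {"commands": [0, 0, -4, 0, 0, 0, 1, 0, 0, -10, 0, 0, 0, 1, -2, -3, -16, 0, 0, 0.1, 1, -6, -8, -18, 0, 0, 0.2, 1, -10, -14, -18, 0, 0, 0.3, 1, -12.5, -20, -18, 0, 0, 0.345, 1, -12.5, -26, -18, 0, 0, 0.345, 1, -12.5, -30, -18, 0, 0, 0.345, 1]}}

```text
t: 14.08
tcp_pos: [603.0, 11.7, 152.3]
tool_rot: [-180.0, 0.0, 165.2]
force: [1.2, 0.2, -0.9]
opening: 55.1
grip_force: 65.0
```

```bash
python3 - <<'E'
from h import *
go(604.7,2.7,105,165.3)
E
```

```text
at [603.   11.7 152.3] [-180.     0.   165.2] t 14.075
shift cm [-0.39 -0.82  4.73] rot [-0.     0.    -0.002]
```

Emit:
{"name": "send_rows", "arguments": {"commands": [-0.4, -0.8, 2, 0, 0, 0, 1, -0.4, -0.8, 4, 0, 0, 0, 1, -0.4, -0.8, 4.7, 0, 0, 0, 1, -0.4, -0.8, 4.7, 0, 0, 0, 1, -0.4, -0.8, 4.7, 0, 0, 0, 1]}}

```text
t: 14.7
tcp_pos: [604.9, 5.8, 105.9]
tool_rot: [180.0, 0.0, 165.3]
force: [-0.9, -0.2, -0.4]
opening: 55.1
grip_force: 65.0
```

```bash
python3 - <<'E'
from h import *
go(604.7,2.7,88.5,165.3)
E
```

```text
at [604.9   5.8 105.9] [180.    0.  165.3] t 14.7
shift cm [-0.06 -0.3   1.74] rot [ 0.     0.001 -0.001]
```

Emit:
{"name": "send_rows", "arguments": {"commands": [0, -0.3, 0.8, 0, 0, 0, 1, 0, -0.3, 1.5, 0, 0, 0, 1, 0, -0.3, 1.75, 0, 0, 0, 1, 0, -0.3, 1.75, 0, 0, 0, 1]}}

```text
t: 15.2
tcp_pos: [603.7, 2.3, 87.6]
tool_rot: [-180.0, -0.0, 165.2]
force: [-0.2, 0.6, 0.7]
opening: 54.8
grip_force: 65.0
```

Emit:
{"name": "send_rows", "arguments": {"commands": [0, 0, 0.1, 0, 0, 0, 1, 0, 0, 0.2, 0, 0, 0, 1, 0, 0, 0.2, 0, 0, 0, 1]}}

```text
t: 15.58
tcp_pos: [604.0, 2.4, 86.9]
tool_rot: [180.0, 0.0, 165.2]
force: [-7.0, 0.9, 15.9]
opening: 54.5
grip_force: 66.8
```

Emit:
{"name": "send_rows", "arguments": {"commands": [0, 0, -0.1, 0, 0, 0, -0.5, 0, 0, -0.1, 0, 0, 0, -1, 0, 0, -0.1, 0, 0, 0, -1, 0, 0, -1, 0, 0, 0, -1, 0, 0, -5, 0, 0, 0, -1, 0, 0, -9, 0, 0, 0, -1, 0, 0, -10, 0, 0, 0, -1, 0, 0, -10, 0, 0, 0, -1]}}

```text
t: 16.58
tcp_pos: [604.1, 2.5, 186.5]
tool_rot: [180.0, 0.1, 165.2]
force: [-0.4, 0.6, -0.6]
opening: 85.6
grip_force: 0.0
```

```bash
python3 - <<'E'
from h import *
s=manip.sense(); im=eyes.capture("wrist"); C=cam("wrist",s); cv2.imwrite("pics/w3.png",im[:,:,::-1])
o=im.copy()
for k,z in(("L",114),("M",128)): cv2.polylines(o,[np.round(proj(C,place(D(*SZ[k]),610.5,1.2,np.radians(-14.7),z))).astype(np.int32)],True,(0,255,0),1)
c=proj(C,(610,1,114))[0].astype(int); h=100
cv2.imwrite("pics/w3.png",cv2.resize(o[c[1]-h:c[1]+h,c[0]-h:c[0]+h],None,fx=3,fy=3)[:,:,::-1])
p=(415.5,-186,-59); th=np.radians(p[2]); go(p[0]-7*np.cos(th),p[1]-7*np.sin(th),100,p[2]+180)
E
```

```text
at [603.5   2.4 185.5] [-180.    -0.   165.2] t 16.625
shift cm [ 13.88 -22.53   8.55] rot [-0.    -0.     0.772]
```

View pics/w3.png

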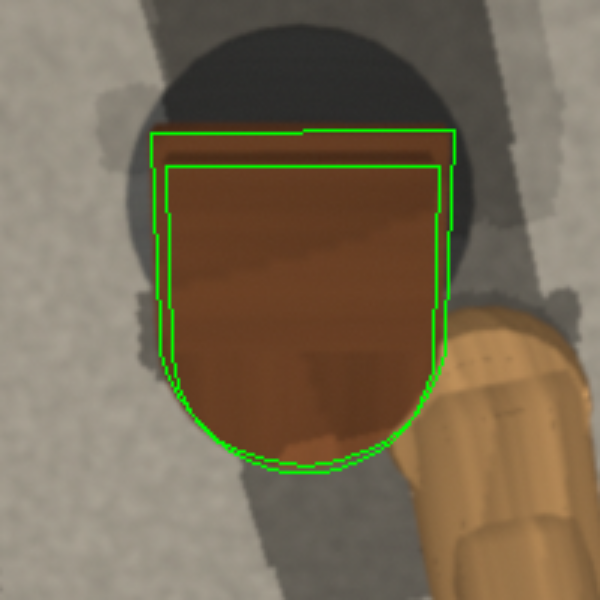

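Emit:
{"name": "send_rows", "arguments": {"commands": [13.9, -22.5, 0, 0, 0, 0.772, -1, 13.9, -22.5, 0, 0, 0, 0.772, -1, 13.9, -22.5, 2, 0, 0, 0.772, -1, 13.9, -22.5, 5, 0, 0, 0.772, -1, 13.9, -22.5, 8, 0, 0, 0.772, -1, 13.9, -22.5, 8.5, 0, 0, 0.772, -1, 13.9, -22.5, 8.5, 0, 0, 0.772, -1, 13.9, -22.5, 8.5, 0, 0, 0.772, -1]}}

```text
t: 17.62
tcp_pos: [413.1, -179.4, 101.4]
tool_rot: [180.0, 0.0, 121.1]
force: [0.4, 0.4, 0.1]
opening: 85.2
grip_force: 0.0
```

```bash
python3 - <<'E'
from h import *
p,c=wfit("S",(415.5,-186.5,7)); print(p,c); th=np.radians(p[2]); 
go(p[0]-6*np.cos(th),p[1]-6*np.sin(th),-26.5,p[2]+180)
E
```

```text
[ 415.8 -185.2  -58.7] 0.018
at [ 413.1 -179.4  101.5] [180.    0.  121.1] t 17.675
shift cm [-0.03 -0.08 12.8 ] rot [ 0.001  0.001 -0.004]
```

Emit:
{"name": "send_rows", "arguments": {"commands": [0, -0.1, 6, 0, 0, 0, -1, 0, -0.1, 10, 0, 0, 0, -1, 0, -0.1, 12.8, 0, 0, 0, -1, 0, -0.1, 12.8, 0, 0, 0, -1, 0, -0.1, 12.8, 0, 0, 0, -0.4, 0, -0.1, 12.8, 0, 0, 0, 0, 0, -0.1, 12.8, 0, 0, 0, 1, 0, -0.1, 12.8, 0, 0, 0, 1]}}

```text
t: 18.68
tcp_pos: [412.2, -180.3, -25.7]
tool_rot: [179.9, 0.1, 121.0]
force: [-3.9, 1.6, 22.1]
opening: 46.1
grip_force: 58.0
```

```bash
python3 - <<'E'
from h import *
go(600,0,150,165.3); print(manip.sense()["opening"],manip.sense()["force"])
E
```

```text
at [ 412.2 -180.3  -25.7] [1.799e+02 1.000e-01 1.210e+02] t 18.675
shift cm [  5.76  25.42 -17.52] rot [ 0.002  0.002 -0.773]
46.13411548985938 [-3.94554192  1.57751163 22.14381201]
```

Emit:
{"name": "send_rows", "arguments": {"commands": [0, 0, -4, 0, 0, 0, 1, 0, 0, -10, 0, 0, 0, 1, 2, 5, -16, 0, 0, -0.15, 1, 3, 10, -17.5, 0, 0, -0.3, 1, 4, 15, -17.5, 0, 0, -0.45, 1, 5, 20, -17.5, 0, 0, -0.6, 1, 5.7, 25, -17.5, 0, 0, -0.77, 1, 5.7, 25.4, -17.5, 0, 0, -0.77, 1]}}

```text
t: 19.68
tcp_pos: [601.6, 2.5, 148.3]
tool_rot: [180.0, 0.1, 165.5]
force: [0.1, -0.1, -0.6]
opening: 45.8
grip_force: 64.0
```

Emit:
{"name": "send_rows", "arguments": {"commands": [0, 0, 0, 0, 0, 0, 1, 0, 0, 0, 0, 0, 0, 1]}}

```text
t: 19.92
tcp_pos: [598.9, -1.6, 148.3]
tool_rot: [-180.0, 0.0, 165.0]
force: [-0.9, -0.4, 0.4]
opening: 45.7
grip_force: 64.0
```

```bash
python3 - <<'E'
from h import *
go(604.6,2.7,115,165.3)
E
```

```text
at [598.9  -1.6 148.3] [-180.    0.  165.] t 19.925
shift cm [-0.44  0.56  3.33] rot [-0.     0.    -0.005]
```

Emit:
{"name": "send_rows", "arguments": {"commands": [-0.4, 0.5, 1.5, 0, 0, 0, 1, -0.4, 0.5, 3, 0, 0, 0, 1, -0.4, 0.5, 4, 0, 0, 0, 1, -0.4, 0.5, 4.2, 0, 0, 0, 1, -0.4, 0.5, 4.2, 0, 0, 0, 1]}}

```text
t: 20.55
tcp_pos: [604.7, 3.0, 105.7]
tool_rot: [-180.0, -0.0, 165.1]
force: [0.1, 0.2, -0.9]
opening: 45.7
grip_force: 64.0
```

```bash
python3 - <<'E'
from h import *
go(604.6,2.7,101.5,165.3)
E
```

```text
at [604.7   3.  105.7] [-180.    -0.   165.1] t 20.55
shift cm [-0.   -0.03  0.42] rot [-0.    -0.    -0.003]
```

Emit:
{"name": "send_rows", "arguments": {"commands": [0, 0, 0.15, 0, 0, 0, 1, 0, 0, 0.3, 0, 0, 0, 1, 0, 0, 0.3, 0, 0, 0, 1, 0, 0, 0.4, 0, 0, 0, 1]}}

```text
t: 21.05
tcp_pos: [604.9, 3.2, 102.4]
tool_rot: [180.0, 0.0, 165.1]
force: [-8.5, 1.4, 20.9]
opening: 45.8
grip_force: 66.4
```

Emit:
{"name": "send_rows", "arguments": {"commands": [0, 0, -0.1, 0, 0, 0, -0.3, 0, 0, -0.1, 0, 0, 0, -1, 0, 0, -0.1, 0, 0, 0, -1, 0, 0, -1, 0, 0, 0, -1, 0, 0, -5, 0, 0, 0, -1, 0, 0, -8, 0, 0, 0, -1, 0, 0, -8, 0, 0, 0, -1, 0, 0, -8, 0, 0, 0, -1]}}

```text
t: 22.05
tcp_pos: [604.5, 3.3, 181.8]
tool_rot: [180.0, -0.0, 165.1]
force: [0.3, -0.9, -0.8]
opening: 85.5
grip_force: 0.0
```

```bash
python3 - <<'E'
from h import *
p,c=wfit("S",(610.5,1.2,135),128,h=100); print(p,c)
go(504,-365,160,140)
E
```

```text
[597.1   1.1 -13.4] 0.543
at [604.3   3.2 181.4] [-180.    -0.   165.1] t 22.1
shift cm [  0.24 -38.16   2.15] rot [-0.    -0.001  0.438]
```

Emit:
{"name": "send_rows", "arguments": {"commands": [0.2, -38.2, 0, 0, 0, 0.438, -1, 0.2, -38.2, 0, 0, 0, 0.438, -1, 0.2, -38.2, 0, 0, 0, 0.438, -1, 0.2, -38.2, 0, 0, 0, 0.438, -1, 0.2, -38.2, 0, 0, 0, 0.438, -1, 0.2, -38.2, 0, 0, 0, 0.438, -1, 0.2, -38.2, 2, 0, 0, 0.438, -1, 0.2, -38.2, 2, 0, 0, 0.438, -1]}}

```text
t: 23.1
tcp_pos: [503.3, -365.1, 159.8]
tool_rot: [-179.9, -0.2, 139.9]
force: [-0.4, 0.3, 0.2]
opening: 85.5
grip_force: 0.0
```

Emit:
{"name": "send_rows", "arguments": {"commands": [0, 0, 0, 0, 0, 0, -1, 0, 0, 0, 0, 0, 0, -1]}}

```text
t: 23.35
tcp_pos: [505.5, -364.3, 162.3]
tool_rot: [180.0, 0.0, 140.1]
force: [-0.1, 0.3, -0.8]
opening: 85.3
grip_force: 0.0
```

```bash
python3 - <<'E'
from h import *
s=manip.sense(); im=eyes.capture("wrist"); C=cam("wrist",s); print(s["tcp_pos"],s["tool_rot"])
# dark grip top: disc at z=74 near the predicted place
c=proj(C,(504,-365,74))[0]; print(c); u,v=c.astype(int); h=60
g=cv2.cvtColor(im,cv2.COLOR_RGB2GRAY)[v-h:v+h,u-h:u+h]
m=(cv2.GaussianBlur(g,(3,3),0)<55).astype(np.uint8); n,l,st,ce=cv2.connectedComponentsWithStats(m)
for i in range(1,n):
    if st[i,4]>100: print(st[i],ce[i]+[u-h,v-h])
# model-free: text view of the region
print("\n".join("".join(" .:-=+*#%@"[min(9,x//22)] for x in r) for r in g[::3,::2]))
E
```

```text
[ 505.52350243 -364.28232218  162.26394898] [1.79973067e+02 1.75080587e-02 1.40128973e+02]
[317.01490724 229.88724244]
[  42   37   39   46 1402] [318.13908702 228.58987161]
**+++++**++++++***+++++**+++****++++++++++++++++++++***+----
**+++++++++++++++++++***++++++++++++++++****+++++++****+----
*++++++++**+++++++++***++++***++++++++++*******+++++*+++----
++*++++++**+++*+++++++++++****++++++*++++***+**++++++*+=----
***++**+**+++**++**+++++++==------==++++****++*++++***+-----
*****+++++++++*+*****++=---===+++=-----+*******+++++=+------
+++++++++++++++++**++--=*%%%%@@%%%%%%*=--=***+++++=---------
++++++++++**+++++*+==*%%%%%%@@%%%@%%%%%#+-=+****+=----------
++++++++++++++++*+-*%%%%%%%%%%%%@%%%%%%%%#+--+**=-----------
++++**+++++++++++=#@%%%%%%%%%%%%%%%%%%%%%%%*--++=-----------
+++++++++++++++++%@%%%%%%%%%%%%%%%%%%%%%%%%%#=-=------------
*+++*+++***+++++#%%%%%%%%%%%%%%%%%%%%%%%%%%%%#--------------
**++++++**+++*+#%%%%%%%%%%%%*+=+===*##%%%%%%%%=-------------
**+++++**+++++*%%%%%%%%%%*:       .:-=*%%%%%%%+-------------
**+++++++**+++#%%%%%%%%#-            :=+#%%%%#+=------------
**++*+++*+*
[... 813 characters left out ...]
=============================
**********#*===================-============================
******###*#**============+*+================================
***************++=======+****===============================
*******************+===++*****++==+=========================
***********************************+========================
***********************************+========================
****************************##******========================
***************************#********+=======================
*****************************#*******=======================
*****************************#*******=======================
**************************************+=====================
```

```bash
python3 - <<'E'
from h import *
C=cam("wrist"); p=back(C,(318.3,232.8),74)[0]; print(p, back(C,[(299,232),(338,232)],74)); go(p[0],p[1],18,140)
E
```

```text
[ 506.20166349 -365.89669655   74.        ] [[ 496.81735173 -376.18091053   74.        ]
 [ 514.85042331 -354.62178343   74.        ]]
at [ 505.4 -364.5  162.3] [180.    0.  140.1] t 23.4
shift cm [-0.14 -0.07 14.43] rot [0.    0.    0.002]
```

Emit:
{"name": "send_rows", "arguments": {"commands": [-0.1, -0.1, 6, 0, 0, 0, -1, -0.1, -0.1, 11, 0, 0, 0, -1, -0.1, -0.1, 14.4, 0, 0, 0, -1, -0.1, -0.1, 14.4, 0, 0, 0, -1, -0.1, -0.1, 14.4, 0, 0, 0, 0, -0.1, -0.1, 14.4, 0, 0, 0, 1, -0.1, -0.1, 14.4, 0, 0, 0, 1, -0.1, -0.1, 14.4, 0, 0, 0, 1]}}

```text
t: 24.4
tcp_pos: [505.8, -366.9, 19.0]
tool_rot: [179.9, 0.1, 140.0]
force: [1.4, 3.1, 9.3]
opening: 28.4
grip_force: 58.3
```

Emit:
{"name": "send_rows", "arguments": {"commands": [0, 0, 0, 0, 0, 0, 1, 0, 0, 0, 0, 0, 0, 1]}}

```text
t: 24.65
tcp_pos: [505.8, -367.0, 19.0]
tool_rot: [179.9, 0.1, 140.0]
force: [0.9, 2.5, 9.1]
opening: 28.5
grip_force: 58.3
```

```bash
python3 - <<'E'
from h import *
go(610.5,1.2,195,165.3)
E
```

```text
at [ 505.8 -367.    19. ] [1.799e+02 1.000e-01 1.400e+02] t 24.65
shift cm [ 15.59  34.96 -17.59] rot [ 0.001  0.002 -0.441]
```

Emit:
{"name": "send_rows", "arguments": {"commands": [0, 0, -4, 0, 0, 0, 1, 0, 0, -9, 0, 0, 0, 1, 0, 0, -14, 0, 0, 0, 1, 2, 4, -17.6, 0, 0, -0.1, 1, 4.5, 10, -17.6, 0, 0, -0.2, 1, 7, 15, -17.6, 0, 0, -0.3, 1, 9, 20, -17.6, 0, 0, -0.44, 1, 11, 25, -17.6, 0, 0, -0.44, 1]}}

```text
t: 25.65
tcp_pos: [581.0, -102.9, 194.0]
tool_rot: [180.0, -0.0, 165.4]
force: [1.1, -0.6, -5.9]
opening: 28.1
grip_force: 61.4
```

```bash
python3 - <<'E'
from h import *
go(610.5,1.2,195,165.3)
E
```

```text
at [ 581.  -102.9  194. ] [180.   -0.  165.4] t 25.65
shift cm [-0.22 10.81 -0.09] rot [ 0.    -0.     0.001]
```

```bash
python3 - <<'E'
from h import *
s=manip.sense(); im=eyes.capture("wrist"); C=cam("wrist",s); print(proj(C,(610,1,142)))
g=cv2.GaussianBlur(im.astype(np.float32).sum(2),(0,0),1.2); G=np.hypot(cv2.Sobel(g,5,1,0),cv2.Sobel(g,5,0,1))
from scipy.ndimage import map_coordinates as mc
def score(k,z,x,y,t):
    q=place(D(*SZ[k]),x,y,np.radians(t),z); q=np.r_[np.linspace(q[1],q[0],30),np.linspace(q[1],q[2],25),np.linspace(q[0],q[-1],25),q[2:]]
    uv=proj(C,q); return mc(G,[uv[:,1],uv[:,0]],order=1,mode="nearest").mean()
for k,z in(("L",114),("M",128),("S",142)):
    r=sorted([(score(k,z,x,y,t),x,y,t) for x in np.arange(600,622) for y in np.arange(-9,12) for t in np.arange(-20,-9,1.5)])[::-1][:3]; print(k,[np.round(a,1).tolist() for a in r])
E
```

```text
[[490.41041717 249.53209386]]
L [[224.6, 619.0, 7.0, -14.0], [220.0, 619.0, 7.0, -15.5], [219.5, 616.0, 8.0, -14.0]]
M [[273.3, 620.0, 9.0, -14.0], [263.6, 617.0, 9.0, -15.5], [261.9, 620.0, 8.0, -15.5]]
S [[345.4, 610.0, 1.0, -15.5], [342.9, 610.0, 1.0, -14.0], [312.2, 610.0, 2.0, -12.5]]
```

Emit:
{"name": "send_rows", "arguments": {"commands": [-0.2, 5, 0, 0, 0, 0, 1, -0.2, 9, 0, 0, 0, 0, 1, -0.2, 10.8, 0, 0, 0, 0, 1, -0.2, 10.8, 1.5, 0, 0, 0, 1, -0.2, 10.8, 2.6, 0, 0, 0, 1, -0.2, 10.8, 2.6, 0, 0, 0, 1]}}

```text
t: 26.45
tcp_pos: [609.6, -2.2, 166.6]
tool_rot: [-179.9, -0.1, 165.1]
force: [-0.7, -0.3, -5.4]
opening: 28.4
grip_force: 61.9
```

```bash
python3 - <<'E'
from h import *
go(610.5,1.2,161.5,165.3)
E
```

```text
at [609.6  -2.2 166.6] [-1.799e+02 -1.000e-01  1.651e+02] t 26.45
shift cm [-0.01  0.35  0.51] rot [-0.001 -0.002 -0.003]
```

Emit:
{"name": "send_rows", "arguments": {"commands": [0, 0.35, 0.1, 0, 0, 0, 1, 0, 0.35, 0.25, 0, 0, 0, 1, 0, 0.35, 0.4, 0, 0, 0, 1, 0, 0.35, 0.5, 0, 0, 0, 1, 0, 0.35, 0.5, 0, 0, 0, 1]}}

```text
t: 27.08
tcp_pos: [611.4, 2.6, 162.7]
tool_rot: [-180.0, -0.0, 165.2]
force: [-0.7, 0.1, -5.5]
opening: 28.5
grip_force: 62.0
```

Emit:
{"name": "send_rows", "arguments": {"commands": [0, -0.1, 0.05, 0, 0, 0, 1, 0, -0.1, 0.12, 0, 0, 0, 1, 0, -0.1, 0.18, 0, 0, 0, 1, 0, -0.1, 0.18, 0, 0, 0, 1]}}

```text
t: 27.58
tcp_pos: [611.3, 1.7, 161.1]
tool_rot: [180.0, 0.0, 165.2]
force: [0.1, 0.1, -3.1]
opening: 27.9
grip_force: 62.5
```

Emit:
{"name": "send_rows", "arguments": {"commands": [0, 0, 0.05, 0, 0, 0, 1, 0, 0, 0.05, 0, 0, 0, 1]}}

```text
t: 27.82
tcp_pos: [611.5, 1.6, 161.0]
tool_rot: [180.0, 0.0, 165.2]
force: [-2.1, -0.5, 4.5]
opening: 28.2
grip_force: 63.0
```

Emit:
{"name": "send_rows", "arguments": {"commands": [0, 0, 0, 0, 0, 0, 0.2, 0, 0, 0, 0, 0, 0, -0.5, 0, 0, 0, 0, 0, 0, -1, 0, 0, 0, 0, 0, 0, -1, 0, 0, -3, 0, 0, 0, -1, 0, 0, -8, 0, 0, 0, -1, 0, 0, -10, 0, 0, 0, -1, 0, 0, -10, 0, 0, 0, -1]}}

```text
t: 28.82
tcp_pos: [612.0, 1.7, 262.1]
tool_rot: [179.9, 0.1, 165.2]
force: [-0.0, 0.4, -0.4]
opening: 85.4
grip_force: 0.0
```

```bash
python3 - <<'E'
from h import *
s=manip.sense(); im=eyes.capture("wrist"); C=cam("wrist",s); c=proj(C,(610.5,1.2,216))[0]; print(c,s["tcp_pos"])
f=cv2.GaussianBlur(cv2.cvtColor(im,cv2.COLOR_RGB2GRAY),(3,3),0)
u,v=c.astype(int); h=60; g=f[v-h:v+h,u-h:u+h]
n,l,st,ce=cv2.connectedComponentsWithStats((g<55).astype(np.uint8))
for i in range(1,n):
    if st[i,4]>100: print(st[i]+np.array([u-h,v-h,0,0,0]),ce[i])
print("\n".join("".join(" .:-=+*#%@"[min(9,x//22)] for x in r) for r in g[::4,::2]))
E
```

```text
[317.63125879 247.68158404] [612.00097641   1.68319546 262.07787906]
[355 187  11  26 211] [102.40758294  10.41232227]
[ 296  215   48   55 2043] [62.56240822 55.14586393]
******=------------:::------------------::::::---:....:-----
******=---------------------========-------:::---:....:-----
******+---------------===================--------:....:-----
******+------------=========================-----:....:-----
*******=---------=============================---:...:-===-=
********=-------================================-::::-======
********+=-----==================================-::-=======
**********=---=============-:.....:-==============--=--===-=
***********=-===========-.           .:-===========---------
***********+==========-.               .-==========--=====--
************=========-                   :==========++++****
***********+=========:                   .-========++*******
**********+=========-.                    :========*++******
***********=========:                     .-======+******+++
**********+=========.                      :======++++++===+
***********==
[... 201 characters left out ...]
          :-=+++==+++++++++++
**********************+-.              .-====++==+++++++++++
***********************+=--:.      .:--=======+==+++++++++++
***********************+======--==================++++++++++
***********************+======================-===++++++++++
************************=============--===========+++++++=++
************************+=========================+++++===++
*************************+====================--===+==++++++
**************************==================-==-===+==++++++
**************************+========================+===+++++
***************************+===========================+++++
****************************======--===========-=======+++++
```

```bash
python3 -c "
from bench import order
print(order.close_job())"
```

```text
the job is handed in; nothing more can be done
None
```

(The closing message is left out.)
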